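Release the silver tube into the deposit box

TASK

Send the silver cigar tube down the chute into the open deposit box: press down the blue paddle of its lane's rocker so that the yellow gate lifts, keep it down until the tube has rolled into the box, then let the paddle come back up so that the gate shuts. Do not touch either tube, do not press the other paddle (the rosewood tube stays waiting behind its gate), and leave the horse, watch box, bangle and keys where they are.

Things in the scene. Friction and masses are not known exactly. Their poses are not given: they have to be found in the camera images.
- chute: fixed two-lane chute, 175 x 268 mm; origin on the counter under its middle; +x uphill (to the paddles, away from the deposit box), +y to its left lane. Green ramp falls 12 degrees to a lip 62 mm up at x = -90 mm. Lanes 125 mm wide, middles at y = +65.5 (left) and -65.5 mm (right). Over each a lever rocks on an axle at x = +70 mm, 140 mm up (posts to 155 mm); its yellow gate at x = -30 mm holds back a tube
- left_paddle (a point): centre of the top face of the blue paddle of the left rocker (lane at the chute's +y side): pad 42 mm along the lever x 46 mm wide, top face level and 148 mm above the counter when up. 100 mm from the pivot, on the side away from the deposit box; goes down about 30 mm when pressed fully; nothing is under it
- left_gate (a point): middle of the lower edge of the yellow gate plate (50 mm wide, 61 mm tall) of the left rocker, 100 mm from the pivot on the deposit box side; about 4 mm above the ramp when shut
- rocker_left (a joint): tilt of the left rocker in rad: 0 = paddle up, gate shut; grows as the paddle goes down; stop at 0.32. The tube can pass from about 0.2. A spring brings it back; pressing takes 2.5 N at first to 5 N at the stop
- right_paddle (a point): centre of the top face of the blue paddle of the right rocker (lane at the chute's -y side): pad 42 mm along the lever x 46 mm wide, top face level and 148 mm above the counter when up. 100 mm from the pivot, on the side away from the deposit box; goes down about 30 mm when pressed fully; nothing is under it
- right_gate (a point): middle of the lower edge of the yellow gate plate (50 mm wide, 61 mm tall) of the right rocker, 100 mm from the pivot on the deposit box side; about 4 mm above the ramp when shut
- rocker_right (a joint): tilt of the right rocker in rad: 0 = paddle up, gate shut; grows as the paddle goes down; stop at 0.32. The tube can pass from about 0.2. A spring brings it back; pressing takes 2.5 N at first to 5 N at the stop
- silver_center (a point): centre of the silver cigar tube (plain aluminium grey, 20 mm diameter, 110 mm long, lying across its lane behind the gate, free to roll). It may start in either lane; it is in the lane whose paddle has the same sign of y in the chute's frame
- rosewood_center (a point): centre of the dark brown rosewood tube of the same size, with a thin brass band, behind the gate of the other lane
- deposit_box: fixed open aluminium deposit box, 106 (x) x 360 (y) x 50 mm tall, walls 3 mm, just below the chute's lip; axes as the chute's; origin on the counter at the middle of its long wall next to the chute, so the box spans x = -106 to 0 mm, y = -180 to +180 mm
- horse: loose white porcelain horse on a plinth, 105 x 36 mm, 106 mm tall, origin under its middle
- watch_box: loose rosewood watch box 90 x 110 x 62 mm, origin under its middle
- bangle: loose jade-green bangle lying flat, 74 mm outside diameter, 10 mm tall, origin under its middle
- keys: two nickel keys lying flat on a ring, about 70 x 60 mm, 4 mm tall, origin near their middle
There are look-alikes about, which are no part of the job. Leave any red look-alike of the part that bears silver_center alone. Leave any purple look-alike of the part that bears rosewood_center alone.

How it is judged (in metres and radians):
On the way, in this order (a step that is already met when the one before it is completed fails the run):
1. the rocker of the silver tube's lane is pressed at its paddle and the gate lifts (((y of rosewood_center in the frame of chute below 0 m and value of joint rocker_left above 0.12 rad and horizontal distance between the grasp point and left_paddle below 0.08 m) or (y of rosewood_center in the frame of chute above 0 m and value of joint rocker_right above 0.12 rad and horizontal distance between the grasp point and right_paddle below 0.08 m))), for 0.05 s.
2. the silver tube is inside the deposit box while its paddle is still held down (x of silver_center in the frame of deposit_box between -0.106 and 0 m and y of silver_center in the frame of deposit_box between -0.18 and 0.18 m and z of silver_center in the frame of deposit_box between 0 and 0.035 m and ((y of rosewood_center in the frame of chute below 0 m and value of joint rocker_left above 0.1 rad) or (y of rosewood_center in the frame of chute above 0 m and value of joint rocker_right above 0.1 rad))), for 0.1 s.
At the end, for the whole second after the job is handed in: The silver tube lies at rest inside the deposit box (slower than 30 mm/s), both rockers are back with their gates shut (within 0.03 rad), the rosewood tube is within 15 mm of its start behind its gate, and the horse, watch box, bangle and keys are within 15 mm of where they stood (x of silver_center in the frame of deposit_box between -0.106 and 0 m and y of silver_center in the frame of deposit_box between -0.18 and 0.18 m and z of silver_center in the frame of deposit_box between 0 and 0.035 m and linear speed of silver_tube below 0.03 m/s and value of joint each of rocker_left, rocker_right below 0.03 rad and distance of each of rosewood_center, horse, watch_box, bangle, keys from where it was at the start of the episode below 0.015 m); the robot touches nothing.
It fails at once if the rocker of the rosewood tube's lane is pressed ((y of rosewood_center in the frame of chute above 0 m and value of joint rocker_left above 0.06 rad) or (y of rosewood_center in the frame of chute below 0 m and value of joint rocker_right above 0.06 rad)).
It fails at once if the robot touches a tube (contact force between any of the fingers, the arm and silver_tube above 0.3 N or contact force between any of the fingers, the arm and rosewood_tube above 0.3 N).
It fails at once if the rosewood tube leaves its place (moves over 15 mm) (distance of rosewood_center from where it was at the start of the episode above 0.015 m).
It fails at once if the horse, watch box, bangle or keys are moved over 15 mm or tipped (distance of any of horse, watch_box, bangle, keys from where it was at the start of the episode above 0.015 m or angle between any of horse, watch_box, bangle, keys's own z axis and vertical above 0.35 rad).
It also fails if it takes over 32 s, if anything falls off the work surface, if the arm or the gripper's body presses on something with over 40 N, if the wrist force passes 120 N, or if a joint passes its speed limit or range.

ROBOT

A 7-joint arm with a two-finger parallel gripper is mounted at the origin on the work surface. World frame = base frame: x ahead of the robot, y to its left, z up, the work surface at z = 0. Lengths are in m, angles in degrees, forces in N, time in s.
With the tool pointing down it reaches from about 0.425 to 0.95 m from the base axis. Payload 4.7 kg.
Tool frame: the origin (TCP) lies at the very end of the fingers, on their centre line; the grasp point (between the pads) lies 19 mm behind it (r.grip_point_offset is the distance from the TCP to the grasp point, in m); y points along the fingers, z is the direction in which the jaws open and shut, and the axes are right-handed (so a half turn about y gives the same grasp; the last joint's range is limited). The gripper opens to 87 mm and grips with 3 to 60 N. Pads are 19 mm wide; open, the fingers measure 117 mm over their backs; the gripper's body (75 mm by 190 mm) begins 51 mm behind the grasp point.
Start: joints at [-70.697, 26.849, -2.785, 87.806, 1.381, 65.374, -4.715], TCP at [0.241, 0.63, 0.223] pointing down, gripper open.
Joint ranges: [-148.3, 148.3], [-19.14, 114.17], [-79.39, 73.82], [5.75, 140.21], [-59.74, 239.74], [12.07, 113.84], [-152.46, 152.46]. Speed limits (degrees/s): [147.25, 147.25, 180, 180, 180, 180, 180].

INTERFACE

Orientations are given as [roll, pitch, yaw] about the fixed x, y, z axes, in that order (R = Rz(yaw) Ry(pitch) Rx(roll)).
In Python, from cell import r, optics, finish_job gives the robot as it stands.
- The arm moves only by the tool jog_arm, never from a script. Its argument "moves" is text: rows parted by semicolons, each of 6 numbers parted by spaces: the shift along the tool's x, y, z in cm, then the turn, a rotation vector about the tool's x, y, z in rad. A call has 1 to 20 rows; each row shifts and turns the pose as measured when the row begins, along the tool's axes as they then stand; what a row does not reach is not made up. A row lasts 1/8 s, in which the tool goes at most 62.5 mm and 10.7 degrees, less where a joint would pass 70% of its speed; a pose out of reach is approached as far as the arm can. A call is refused whole if a number of a shift passes 6.25 or a number of a turn 0.188, either way. A call with a gripper value outside its range is refused whole. "fingers" is the opening, from 0 (shut) to 1 (fully open), set as the call begins (left out, the last holds). The fingers move at their own pace and stop on an object; "force" is the grip in N (left out, the last holds). Time passes only in rows, so rows that do not move let the fingers close. It gives the time, the measured TCP pose, the force and the opening at its end, in the units of the state.
- r.observe(): the state, without advancing time (a new reading comes with each control period).
- optics.grab_frame(name): name is "scene" or "top"; returns the picture (400x640x3 uint8, red, green, blue); there is no depth.
- optics.calibration(name): a dict with "camera_matrix" (3x3 intrinsics, pixels), "world_from_camera" (4x4, takes a point from camera to world coordinates). Camera axes: x right, y down, z forward; pixel columns grow to the right and rows downward; lengths in m; the calibration is good to about 2 mm. A picture is of the moment at which its call begins. calibration takes no time and is no camera call.
- finish_job(): hands the job in, once; it reports no verdict.
The state is a dict: "time_s": time; "qpos": joint angles; "joint_vel": joint speeds; "tau": joint torques, N m; "tcp_pos": TCP position; "ee_rot": TCP orientation; "force": force on the tool from outside, world axes, zero at the start; "ft_torque": the same for the moment, N m; "gripper_width": finger opening in m.
Only numpy, scipy, OpenCV 4.12 (cv2) and the standard library are available. Lean on these libraries where they do the work, as an engineer would, in place of code of your own. Each camera call takes 0.05 s, during which the arm holds its last target. There are 200 camera calls.

## Working session

There is one attempt and no reset: what is moved stays moved. The work goes in short steps, Python scripts to look and compute and a tool call to move; the robot and the scene stay as the last step left them, time stands still between calls to the robot, and variables do not carry over. Pictures are saved under pics/ and viewed, about 8 in all and at most 12, crops included, and the job is handed in when it is done.

Besides the shell and the picture viewer there is one more tool, called after "Emit:" as name(argument=value, ...), one argument or row to a line, values as JSON. jog_arm: Moves the arm, as the interface text tells. Its arguments: {"type":"object","properties":{"moves":{"type":"string"},"fingers":{"type":"number"},"force":{"type":"number"}},"required":["moves"]}

```bash
mkdir -p pics
python3 - <<'E'
from cell import r, optics
import cv2
for n in("scene","top"):
    cv2.imwrite(f"pics/{n}1.png",optics.grab_frame(n)[:,:,::-1])
    c=optics.calibration(n);print(n,c["camera_matrix"],c["world_from_camera"])
print(r.observe())
E
```

```text
scene [[414.41683448   0.         313.82860617]
 [  0.         414.41683448 204.70277548]
 [  0.           0.           1.        ]] [[-0.77047848  0.4719119  -0.42855813  0.98227656]
 [ 0.6371847   0.59009871 -0.49576119  0.45017114]
 [ 0.018936   -0.65504402 -0.7553534   0.8732769 ]
 [ 0.          0.          0.          1.        ]]
top [[392.88963506   0.         318.32925688]
 [  0.         392.88963506 200.83481652]
 [  0.           0.           1.        ]] [[-0.00329098 -0.98197647  0.18897455  0.3863216 ]
 [-0.99997698  0.00435308  0.00520553 -0.00804818]
 [-0.00593433 -0.18895307 -0.98196819  1.03903873]
 [ 0.          0.          0.          1.        ]]
{'time_s': 0.1, 'qpos': array([-70.69810152,  26.8933872 ,  -2.78419103,  87.86615104,
         1.38087912,  65.37356829,  -4.71622512]), 'joint_vel': array([ 0.03004705, -0.17683193,  0.02040041, -0.11594739, -0.05750079,
       -0.05030263,  0.03889476]), 'tau': array([ 8.82791755e-04, -5.09167600e+01, -8.09213449e-02, -2.36832136e+01,
       -6.14063605e-02,  3.43820744e-02,  5.73574766e-05]), 'tcp_pos': array([0.24123361, 0.62985922, 0.22160147]), 'ee_rot': array([-9.00994968e+01, -3.46636778e-03, -2.09569528e+01]), 'force': array([ 0.26699814, -0.18627481, -0.16601   ]), 'ft_torque': array([0.01589238, 0.003292  , 0.04565327]), 'gripper_width': 0.08694653904782215}
```

View pics/scene1.png

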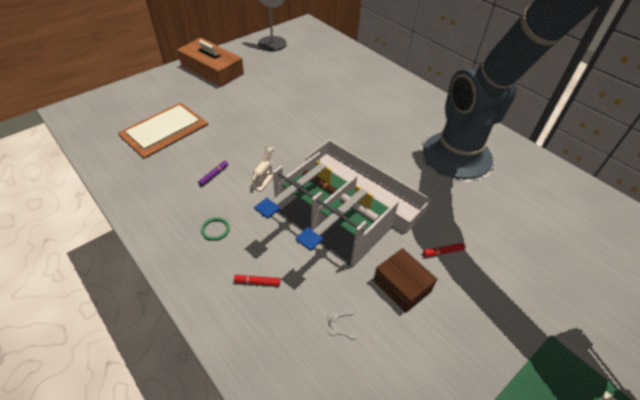

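View pics/top1.png

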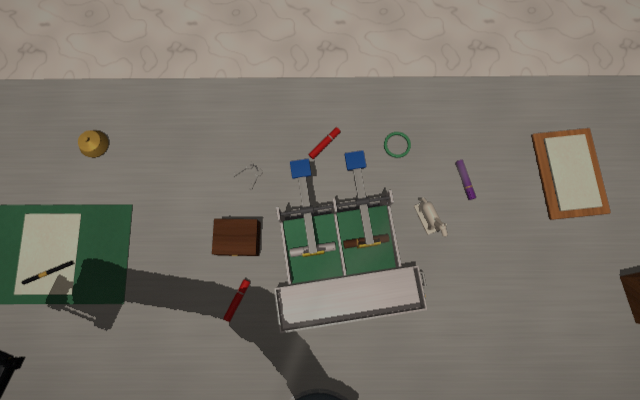

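```bash
cat > h.py <<'E'
from cell import r, optics
import cv2, numpy as np
def ray(n,uv,z):
    c=optics.calibration(n);K,T=c["camera_matrix"],c["world_from_camera"]
    d=T[:3,:3]@np.linalg.inv(K)@[*uv,1];o=T[:3,3];return o+d*(z-o[2])/d[2]
def blobs(n,img,z):
    h=cv2.cvtColor(img,cv2.COLOR_RGB2HSV)
    m=cv2.inRange(h,(105,150,60),(125,255,255))
    k,_,s,c=cv2.connectedComponentsWithStats(m)
    for i in range(1,k):
        if s[i,4]>40: print(n,c[i].round(1),s[i],ray(n,c[i],z).round(4))
E
python3 - <<'E'
from h import *
for n in("top","scene"): blobs(n,cv2.imread(f"pics/{n}1.png")[:,:,::-1].copy(),.148)
i=cv2.imread("pics/top1.png")[120:340,220:450]
cv2.imwrite("pics/crop1.png",cv2.resize(i,None,fx=2.7,fy=2.7,interpolation=cv2.INTER_CUBIC))
E
```

```text
top [354.8 160.1] [345 151  21  19 306] [ 0.6551 -0.0896  0.148 ]
top [300.1 168.3] [290 160  21  18 309] [0.6357 0.0392 0.148 ]
scene [267.1 207.8] [256 199  23  18 239] [ 0.6606 -0.0858  0.148 ]
scene [309.  238.1] [297 227  26  22 304] [0.64   0.0413 0.148 ]
```

View pics/crop1.png

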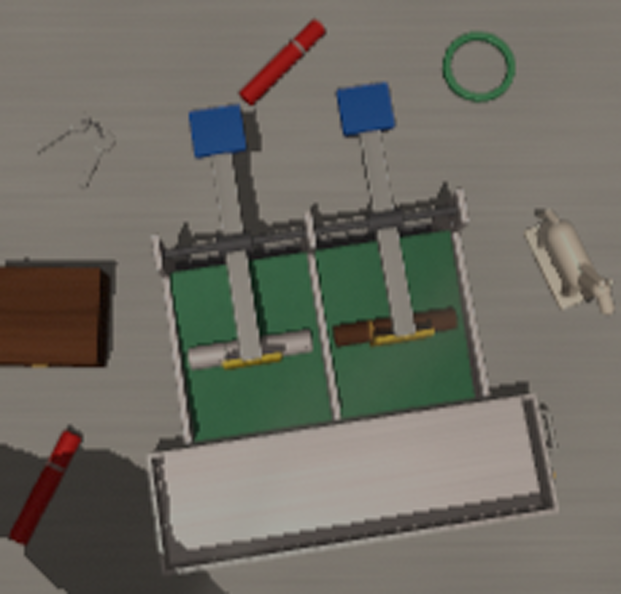

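The top crop shows the plain grey silver tube in the left lane at top px ~(312,250). The brown, brass-banded tube is in the right lane at ~(366,242). The red tubes at (325,142) and (237,300) and the purple one at (466,180) are look-alikes lying off the chute. So the paddle to press is the left one, at top px (300,168), about (0.638, 0.040) in world coordinates. I'll move above it with the fingers shut.

Emit:
jog_arm(
  moves="4.2 0 -2.9 0 0 0;4.2 0 -2.9 0 0 0;4.2 0 -2.9 0 0 0;4.2 0 -2.9 0 0 0;4.2 0 -2.9 0 0 0;4.2 0 -2.9 0 0 0;4.2 0 -2.9 0 0 0;4.2 0 -2.9 0 0 0;4.2 0 -2.9 0 0 0;4.2 0 -2.9 0 0 0;4.2 0 -2.9 0 0 0;4.2 0 -2.9 0 0 0;0 0 0 0 0 0",
  fingers=0,
)

```text
time_s: 1.72
tcp_pos: [0.5958, 0.1073, 0.2162]
ee_rot: [-90.6, 0.2, -20.8]
force: [-0.3, -0.2, -0.5]
gripper_width: 0.0004
```

Emit:
jog_arm(
  moves="3.3 0 -2.3 0 0 0;3.4 0 -2.3 0 0 0;0 2 0 0 0 0;0 1.8 0 0 0 0;0 0 0 0 0 0",
)

```text
time_s: 2.35
tcp_pos: [0.6405, 0.0442, 0.1749]
ee_rot: [-90.5, 0.5, -20.4]
force: [0.1, -0.9, 0.5]
gripper_width: 0.0005
```

Run:
```python
from h import *
print(r.observe()["tcp_pos"],r.observe()["force"])
a=optics.grab_frame("scene")[140:300,200:440,::-1]
cv2.imwrite("pics/s2.png",cv2.resize(a,None,fx=3,fy=3,interpolation=cv2.INTER_CUBIC))
```

```text
[0.64047905 0.04420444 0.1748699 ] [ 0.11079646 -0.86881325  0.505335  ]
```

View pics/s2.png

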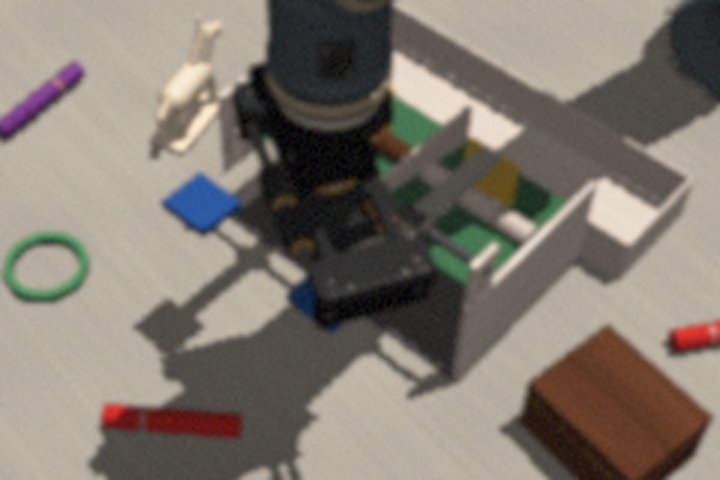

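The crop shows the shut fingers above the left paddle, with its blue edge visible at (315,303), and the right paddle clear at (202,203). I'll press down.

Emit:
jog_arm(
  moves="0 1.5 0 0 0 0;0 1.5 0 0 0 0;0 1 0 0 0 0;0 1 0 0 0 0;0 0.5 0 0 0 0",
)

```text
time_s: 3.02
tcp_pos: [0.641, 0.0458, 0.1202]
ee_rot: [-90.3, 0.4, -20.3]
force: [-2.5, -0.6, 4.8]
gripper_width: 0.0005
```

Emit:
jog_arm(
  moves="0 0.1 0 0 0 0;0 0 0 0 0 0;0 0 0 0 0 0;0 0 0 0 0 0;0 0 0 0 0 0;0 0 0 0 0 0;0 0 0 0 0 0;0 0 0 0 0 0;0 0 0 0 0 0;0 0 0 0 0 0;0 0 0 0 0 0;0 0 0 0 0 0",
)

```text
time_s: 4.53
tcp_pos: [0.6418, 0.0459, 0.1244]
ee_rot: [-90.1, 0.3, -20.4]
force: [-2.6, -0.8, 4.7]
gripper_width: 0.0004
```

Run:
```python
from h import *
print(r.observe()["tcp_pos"],r.observe()["force"])
a=optics.grab_frame("scene")[140:300,200:440,::-1]
b=optics.grab_frame("top")[140:340,240:440,::-1]
f=lambda i:cv2.resize(i,(400,400),interpolation=cv2.INTER_CUBIC)
cv2.imwrite("pics/s3.png",np.hstack([f(a[:,80:]),f(b)]))
```

```text
[0.6418351  0.04591902 0.12438804] [-2.63909173 -0.82051534  4.6565479 ]
```

View pics/s3.png

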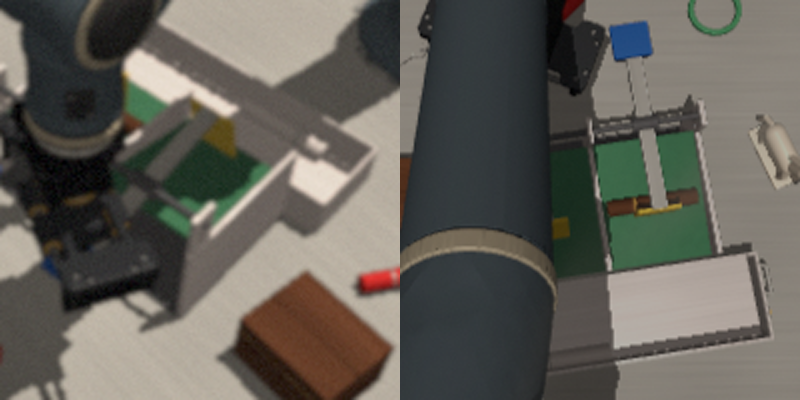

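The left crop shows the gate raised and the tube gone from its lane, with its bright end now in the box at about (318,145). The rosewood tube is unmoved on the right. I'll hold a little longer and check that the tube has settled.

Emit:
jog_arm(
  moves="0 0.2 0 0 0 0;0 0.1 0 0 0 0;0 0.1 0 0 0 0;0 0.1 0 0 0 0;0 0.1 0 0 0 0;0 0.1 0 0 0 0;0 0.1 0 0 0 0;0 0.1 0 0 0 0",
)

```text
time_s: 5.62
tcp_pos: [0.641, 0.0457, 0.1171]
ee_rot: [-90.2, 0.4, -20.4]
force: [-3.5, -0.9, 11.2]
gripper_width: 0.0004
```

Run:
```python
from h import *
print(r.observe()["tcp_pos"],r.observe()["force"])
a=optics.grab_frame("scene")[150:250,320:440,::-1]
cv2.imwrite("pics/s4.png",cv2.resize(a,None,fx=5,fy=5,interpolation=cv2.INTER_CUBIC))
```

```text
[0.64103573 0.04571143 0.11706746] [-3.46464226 -0.90169129 11.15154508]
```

View pics/s4.png

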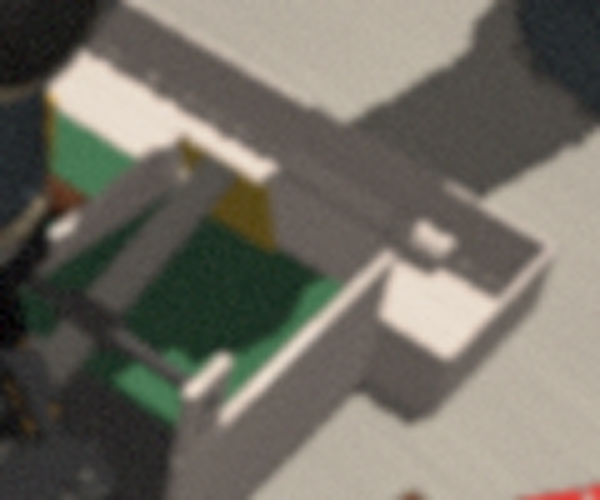

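The tube's end sits at the same place in the box (crop (433,240)), at rest by the far wall, and the paddle is at its stop. I'll raise the arm to release it and back away.

Emit:
jog_arm(
  moves="0 -1 0 0 0 0;0 -1 0 0 0 0;0 -1 0 0 0 0;0 -2 0 0 0 0;0 -3 0 0 0 0;0 -4 0 0 0 0;-4 0 3 0 0 0;-4 0 3 0 0 0;-4 0 3 0 0 0;-4 0 3 0 0 0;-4 0 3 0 0 0;-4 0 3 0 0 0;-4 0 3 0 0 0;-4 0 3 0 0 0;0 0 0 0 0 0;0 0 0 0 0 0",
)

```text
time_s: 7.68
tcp_pos: [0.4135, 0.3878, 0.2372]
ee_rot: [-91.0, 0.9, -20.6]
force: [0.2, 0.3, -0.0]
gripper_width: 0.0004
```

Run:
```python
from h import *
print(r.observe()["tcp_pos"],r.observe()["force"])
a=optics.grab_frame("top");blobs("top",a,.148)
cv2.imwrite("pics/s5.png",cv2.resize(a[110:350,200:480,::-1],None,fx=2.5,fy=2.5,interpolation=cv2.INTER_CUBIC))
```

```text
[0.41349072 0.38781534 0.23723804] [ 0.16889429  0.2701796  -0.03832736]
top [354.9 160.1] [345 151  21  19 304] [ 0.6552 -0.0897  0.148 ]
top [300.1 168.3] [290 160  21  18 309] [0.6357 0.0392 0.148 ]
```

View pics/s5.png

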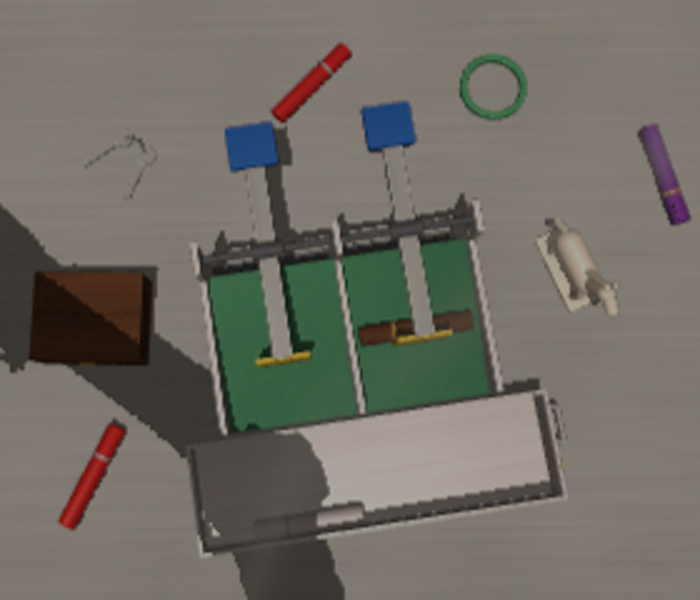

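The silver tube lies in the box along the far wall (crop (310,520)). Both paddles are back at their starting pixels, the gates are shut, and everything else is in place.

```bash
python3 -c "
from cell import finish_job;print(finish_job())"
```

```text
the job is handed in; nothing more can be done
None
```

The silver tube is in the deposit box and the job is handed in, with about 7.7 s of the 32 s on the clock at the last move. The hand-in reports no verdict.

I pressed the left paddle with the fingers shut and held it until the tube had rolled into the box, then let it rise and moved the arm clear.

- **During the hold:** the paddle crept up about 4 mm, staying roughly 24 mm down. I pressed it back to its stop (11 N) before releasing. The tube's visible end was in the same place in two pictures about 1 s apart.
- **After release:** the last top picture shows the tube lying along the box's far wall. Both paddles are within 0.1 px of where they started, and both gates look shut.
- **Other objects:** the rosewood tube, horse, watch box, bangle and keys look unmoved. I judged this by eye and did not measure them. The tool force was near zero.

No check failed or disagreed, except that the two cameras differed by about 5 mm on the paddle position, well within the paddle's size.

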